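# Sweep used screw caps through the tray gate into the collecting slot

### The arm

A 6-joint arm with a two-finger parallel gripper is mounted at the origin on the work surface. World frame = base frame: x ahead of the robot, y to its left, z up, the work surface at z = 0. Lengths are in m, angles in rad, forces in N, time in s.
With the tool pointing down it reaches from about 0.375 to 0.9 m from the base axis. Payload 3.1 kg.
Tool frame: the origin (TCP) lies at the very end of the fingers, on their centre line; the grasp point (between the pads) lies 19 mm behind it (hold_point_z is the distance from the TCP to the grasp point, in m); z points along the fingers, x is the direction in which the jaws open and shut, and the axes are right-handed (so a half turn about z gives the same grasp; the last joint's range is limited). The gripper opens to 87 mm and grips with 3 to 60 N. Pads are 19 mm wide; open, the fingers measure 117 mm over their backs; the gripper's body (75 mm by 190 mm) begins 51 mm behind the grasp point.
Start: joints at [-1.437, 0.527, 1.433, -0, 1.181, -0.178], TCP at [0.192, -0.595, 0.223] pointing down, gripper open.
Joint ranges: [-3.08, 3.08], [-0.75, 2.2], [0.22, 2.44], [-1.43, 4.57], [0, 2.65], [-2.85, 2.85]. Speed limits (rad/s): [2.79, 2.79, 3.14, 3.14, 3.14, 3.14].

### API

Orientations are given as a unit quaternion [x, y, z, w].
In Python, from rig import * gives the robot as it stands.
- The arm moves only by the tool carry_out, never from a script. Its argument "deltas" is a list of rows, each a list of 7 numbers: the closure, from -1 (fully open) to 1 (shut), then the shift along the tool's x, y, z in units of 25 mm (1.0 is 25 mm), then the turn, a rotation vector about the tool's x, y, z in degrees. In form: [[jaw, x, y, z, rx, ry, rz], ...]. A call has 1 to 8 rows; each row is the pose to reach, as a shift and turn from the pose commanded when the call began, along the tool's axes at that moment; what a row does not reach only later rows make up. A row lasts 1/10 s, in which the tool goes at most 50 mm and 8.59 degrees, less where a joint would pass 70% of its speed; a pose out of reach is approached as far as the arm can. A call with a gripper value outside its range is refused whole. The fingers move at their own pace and stop on an object; "force" is the grip in N (left out, the last holds). Time passes only in rows, so rows that repeat a pose let the fingers close. It gives the time, the measured TCP pose, the force and the opening at its end, in the units of the state.
- get_obs(): the state, without advancing time (a new reading comes with each control period).
- camera(name): name is "scene" or "top" or "wrist"; returns (picture, depth): 400x640x3 uint8, red, green, blue; 400x640 float32, m along the optical axis (not along the pixel's ray), 0 where there is no reading.
- camera_info(name): a dict with "mtx" (3x3 intrinsics, pixels), "origin" and "rotation" of the camera in the world. Camera axes: x right, y down, z forward; pixel columns grow to the right and rows downward; lengths in m; the calibration is good to about 2 mm. A picture is of the moment at which its call begins: read the wrist's pose just before it. camera_info takes no time and is no camera call; for the wrist camera it gives the pose at the moment of the call.
- hand_in(): hands the job in, once; it reports no verdict.
Trained networks look in the newest picture that a camera, given by its name, has taken for a name from the list of things; names that differ only in an ending like _2 or _b are one class to them, and where a whole thing is asked for, a point or a joint stands for the part that bears it (a point fixed in the world has none). Each returns a list of dicts, best first, with "score" (0 to 1); they miss things now and then, are a little off and sometimes report something else, mostly with a low value. They report only what shows in the picture. A call takes as long as a camera call.
- spot_in(camera, target): "pixel" ([row, column] in pixels, amid what is visible of it).
The state is a dict: "time": time; "q": joint angles; "joint_velocities": joint speeds; "joint_torque": joint torques, N m; "position": TCP position; "tool_rot": TCP orientation; "ft_force": force on the tool from outside, world axes, zero at the start; "moment": the same for the moment, N m; "grip_width": finger opening in m.
Only numpy, scipy, OpenCV 4.12 (cv2) and the standard library are available. Lean on these libraries where they do the work, as an engineer would, in place of code of your own. Each camera call takes 0.05 s, during which the arm holds its last target.

### The job

Three used white screw caps lie loose on the grey tray beside the titrator. Using only the fingertips, gently sweep them along the deck, one at a time, through the narrow gate in the fence so that each drops into the collecting slot behind it. Never pinch or pick up a cap, leave the vial, stopper, beaker and bottle standing where they are, and finish clear of everything.

Things in the scene. Friction and masses are not known exactly. Their poses are not given: they have to be found in the camera images.
- tray: Fixed grey plastic tray block, 232 x 252 mm along its own x, y; origin on the table at its middle, z up. Flat deck 65 mm above the table, inside aluminium fences 6 mm thick, 15 mm high (tops at 80 mm). Fences' inner faces: sides x = -110, +110; rear y = -120; gate fence y = +74 (all mm). Gate and slot are on its +y side.
- gate (a point): Middle of the gate at deck height, on the gate fence's inner face (tray x 0, y +74, z 65 mm); axes as the tray's. The gate is a 40 mm wide opening in the fence, with small 45 degree cheeks widening it to about 66 mm at tray y = +65. The deck goes on 6 mm, to y = +80, then the slot begins: a cap pushed along +y falls in once its centre is past that edge, so the fingers need not enter the gate.
- slot (a point): Middle of the floor of the open collecting slot behind the gate (tray x 0, y +100, z 6 mm); axes as the tray's. The slot runs from tray x -60 to +60, y +80 to +120 mm, 59 mm deep below the deck, with outer walls up to 80 mm above the table.
- cap_a: White ribbed plastic screw cap, 28 mm diameter, 13 mm high, about 14 g, lying flat on the tray's deck (at the start on the tray's -x side); slides easily when pushed. Origin at its centre, 6.5 mm above the deck when lying; z along its axis.
- cap_b: White ribbed plastic screw cap, 28 mm diameter, 13 mm high, about 14 g, lying flat on the tray's deck (at the start near the tray's middle line); slides easily when pushed. Origin at its centre, 6.5 mm above the deck when lying; z along its axis.
- cap_c: White ribbed plastic screw cap, 28 mm diameter, 13 mm high, about 14 g, lying flat on the tray's deck (at the start on the tray's +x side); slides easily when pushed. Origin at its centre, 6.5 mm above the deck when lying; z along its axis.
- vial: Bystander: small closed amber glass vial with white cap, 24 mm diameter, 45 mm high, standing on the deck in one of the two corners beside the gate (near x = -86 or +86, y = +48 mm of the tray). Origin at the centre of its underside. Leave it.
- stopper: Bystander: black rubber stopper, 21 to 27 mm diameter, 28 mm high, standing on the deck in the other corner beside the gate. Origin at the centre of its underside. Leave it.
- beaker: Bystander: open glass beaker, 66 mm diameter, 85 mm high, on the table behind the tray's rear fence (-y side). Origin at the centre of its underside. Leave it.
- bottle: Bystander: amber bottle with blue cap, 68 mm diameter, 120 mm high, on the table beyond the slot (+y side of the tray). Origin at the centre of its underside. Leave it.

How it is judged:
By the outcome, as a careful person would: the job done as asked, in the order asked, and still so for the second after the job is handed in, with the robot touching nothing.
It also fails if it takes over 69 s, if anything falls off the work surface, if the arm or the gripper's body presses on something with over 40 N, if the wrist force passes 120 N, or if a joint passes its speed limit or range.

## Working session

There is one attempt and no reset: what is moved stays moved. The work goes in short steps, Python scripts to look and compute and a tool call to move; the robot and the scene stay as the last step left them, time stands still between calls to the robot, and variables do not carry over. Pictures are saved under pics/ and viewed, and the job is handed in when it is done.

Besides the shell and the picture viewer there is one more tool, called after ">>>" as name(argument=value, ...) on one line, values as JSON. carry_out: Moves the arm, as the interface text tells. Its arguments: {"type":"object","properties":{"deltas":{"type":"array"},"force":{"type":"number"}},"required":["deltas"]}

```bash
mkdir -p pics; ls
cat > h.py <<'E'
from rig import *
import numpy as np, cv2
from scipy.spatial.transform import Rotation as R
def snap(n,f):
    p,d=camera(n); cv2.imwrite('pics/'+f,p[:,:,::-1]); return p,d
def ray(n,px,z):
    i=camera_info(n);M=np.array(i['mtx']);o=np.array(i['origin']);Ro=np.array(i['rotation'])
    if Ro.size==4: Ro=R.from_quat(Ro).as_matrix()
    v=Ro@np.linalg.inv(M)@np.array([px[1],px[0],1.]);return o+v*(z-o[2])/v[2]
def dep(n,d,px):
    i=camera_info(n);M=np.array(i['mtx']);o=np.array(i['origin']);Ro=np.array(i['rotation'])
    r,c=int(px[0]),int(px[1]);return o+Ro@np.linalg.inv(M)@np.array([c,r,1.])*d[r,c]
E
python3 - <<'E'
from h import *
for n in ['top','scene']:
    p,d=snap(n,n+'0.png')
    print(camera_info(n))
    for t in ['cap_a','vial','stopper','gate','tray','beaker','bottle']:
        for s in spot_in(n,t)[:4]:
            print(n,t,s['score'],s['pixel'],dep(n,d,s['pixel']).round(4))
o=get_obs();print(o)
E
```

```text
pics
{'mtx': array([[426.74666543,   0.        , 325.35702224],
       [  0.        , 426.74666543, 204.03503705],
       [  0.        ,   0.        ,   1.        ]]), 'origin': array([0.49227012, 0.04365414, 0.79113902]), 'rotation': array([-0.69599542,  0.71609104, -0.04239592,  0.03172678])}Traceback (most recent call last):
  File "<stdin>", line 7, in <module>
  File "h.py", line 12, in dep
    r,c=int(px[0]),int(px[1]);return o+Ro@np.linalg.inv(M)@np.array([c,r,1.])*d[r,c]
                                       ~~^~~~~~~~~~~~~~~~~
ValueError: matmul: Input operand 1 has a mismatch in its core dimension 0, with gufunc signature (n?,k),(k,m?)->(n?,m?) (size 3 is different from 4)
```

```bash
sed -i "s/^    r,c=int/    if Ro.size==4: Ro=R.from_quat(Ro).as_matrix()\n    r,c=int/" h.py
python3 - <<'E'
from h import *
for n in ['top','scene']:
    p,d=snap(n,n+'0.png'); np.save('pics/'+n+'d.npy',d)
    for t in ['cap_a','vial','stopper','tray','beaker','bottle']:
        for s in spot_in(n,t)[:4]:
            print(n,t,s['score'],s['pixel'],dep(n,d,s['pixel']).round(4))
o=get_obs();print(o)
E
```

```text
top cap_a 0.79 [197.8, 312.0] [0.5796 0.0539 0.0786]
top cap_a 0.47 [223.5, 297.0] [0.5367 0.0801 0.0769]
top vial 0.58 [137.0, 289.1] [0.675  0.0883 0.1112]
top stopper 0.58 [234.4, 261.5] [0.5195 0.1385 0.0915]
top tray 0.57 [195.6, 302.8] [0.5854 0.0712 0.0634]
top beaker 0.97 [239.0, 403.1] [ 0.5062 -0.1109  0.0026]
top beaker 0.46 [235.0, 261.0] [0.5178 0.1384 0.0922]
top bottle 0.86 [144.8, 207.9] [0.6704 0.2249 0.0969]
scene cap_a 0.75 [200.5, 320.9] [0.5896 0.0484 0.0793]
scene cap_a 0.74 [176.7, 320.6] [0.5364 0.0847 0.076 ]
scene cap_a 0.58 [222.9, 332.6] [0.6412 0.0368 0.0781]
scene vial 0.63 [219.8, 373.5] [0.6837 0.0866 0.0924]
scene stopper 0.65 [154.8, 339.6] [0.5219 0.1381 0.0926]
scene tray 0.69 [215.7, 325.0] [0.6127 0.0426 0.0656]
scene beaker 0.69 [219.9, 225.9] [ 0.5396 -0.105   0.0841]
scene bottle 0.92 [200.7, 435.2] [0.701  0.2113 0.0761]
{'time': 0.8, 'q': array([-1.43647977e+00,  5.27448606e-01,  1.43271016e+00,  1.95080122e-05,
        1.18143730e+00, -1.78505380e-01]), 'joint_velocities': array([ 0.00064205,  0.00094932,  0.00045166, -0.00151824,  0.00127659,
       -0.00011514]), 'joint_torque': array([-1.68236812e-05, -4.39945936e+01, -1.76979965e+01,  6.32980233e-02,
        5.02026023e-02, -1.29544520e-05]), 'position': array([ 0.19236581, -0.59462216,  0.22257676]), 'tool_rot': array([ 8.08621606e-01, -5.88329074e-01,  5.33954839e-06, -7.47247522e-06]), 'ft_force': array([1.22030954, 0.14038214, 0.35293347]), 'moment': array([ 0.02631398, -0.04503735,  0.03288417]), 'grip_width': 0.08728691303461386}
```

View pics/top0.png

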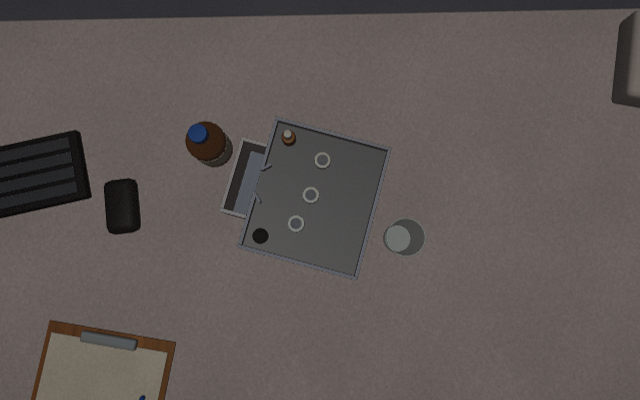

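View pics/scene0.png

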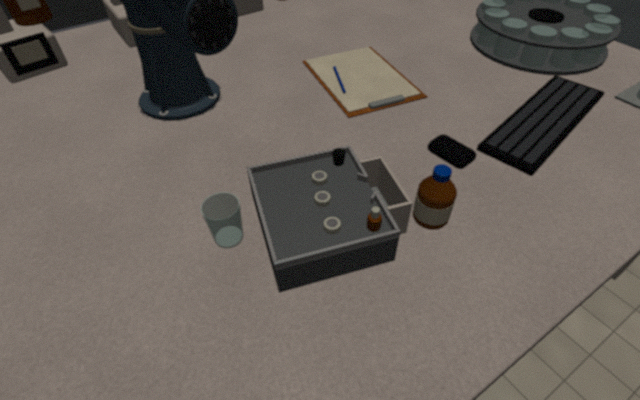

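Run:
```python
from h import *
d=np.load('pics/topd.npy'); i=camera_info('top');M=np.array(i['mtx']);Ro=R.from_quat(i['rotation']).as_matrix()
v,u=np.mgrid[0:400,0:640]
P=np.stack([u,v,np.ones_like(u)],-1)@np.linalg.inv(M).T*d[...,None]@Ro.T+i['origin']
p=cv2.imread('pics/top0.png')
cv2.imwrite('pics/topz.png',cv2.resize(p[105:290,180:420],None,fx=3.3,fy=3.2,interpolation=cv2.INTER_CUBIC))
reg=np.zeros_like(d,bool);reg[105:290,215:395]=1
z=P[...,2]
print(np.histogram(z[reg],bins=np.arange(-.01,.13,.005)))
for lo,hi in((.058,.072),(.055,.087)):
    m=(reg&(z>lo)&(z<hi)).astype(np.uint8)
    n,l,st,_=cv2.connectedComponentsWithStats(m);k=1+np.argmax(st[1:,4]);
    q=P[l==k][:,:2].astype(np.float32)
    print(lo,cv2.minAreaRect(q), np.median(z[l==k]))
# brute fit: known fences model, outer walls
def fit():
    from scipy.optimize import minimize
    deck=P[reg&(z>.058)&(z<.0715)][:,:2]; top=P[reg&(z>.0745)&(z<.084)][:,:2]
    def loc(t,q):
        c,s=np.cos(t[2]),np.sin(t[2]);dd=q-t[:2];return np.c_[dd@[c,s],dd@[-s,c]]
    def cost(t):
        a=loc(t,deck);b=loc(t,top)
        ia=(abs(a[:,0])<.110)&(a[:,1]>-.12)&(a[:,1]<.074)
        sd=np.maximum(abs(b[:,0])-.116,np.maximum(b[:,1]-.08,-.126-b[:,1]))
        ib=(sd<0)&(sd>-.006)
        return -(ia.sum()*1.+ib.sum()*2)
    best=min(((cost((x,y,a)),x,y,a) for x in np.arange(.55,.62,.004) for y in np.arange(.02,.07,.004) for a in np.radians(np.arange(-20,-8,1))))
    for st in (.002,.001,.0005):
        _,x0,y0,a0=best
        best=min(((cost((x0+i*st,y0+j*st,a0+k*st*4)),x0+i*st,y0+j*st,a0+k*st*4) for i in range(-4,5) for j in range(-4,5) for k in range(-4,5)))
    print(best,np.degrees(best[3]),len(deck),len(top))
    return best[1:]
t=fit()
```

```text
(array([   1, 7794, 6114,  706,   67,   72,   76,   81,   81,   87,   76,
         84,   86,  107, 7847, 5866,  366, 2249,  967,   79,  275,    7,
          6,   39,   17,    0,    0,    0]), array([-0.01 , -0.005,  0.   ,  0.005,  0.01 ,  0.015,  0.02 ,  0.025,
        0.03 ,  0.035,  0.04 ,  0.045,  0.05 ,  0.055,  0.06 ,  0.065,
        0.07 ,  0.075,  0.08 ,  0.085,  0.09 ,  0.095,  0.1  ,  0.105,
        0.11 ,  0.115,  0.12 ,  0.125,  0.13 ]))
0.058 ((0.5809237360954285, 0.051345810294151306), (0.2006768137216568, 0.22075097262859344), 72.98845672607422) 0.06477993246188335
0.055 ((0.5869173407554626, 0.07043631374835968), (0.2522185146808624, 0.23281711339950562), 72.97770690917969) 0.0651611735149562
(np.float64(-16826.0), np.float64(0.5865), np.float64(0.07050000000000001), np.float64(-0.29670597283903605)) -17.0 13860 3234
```

View pics/topz.png

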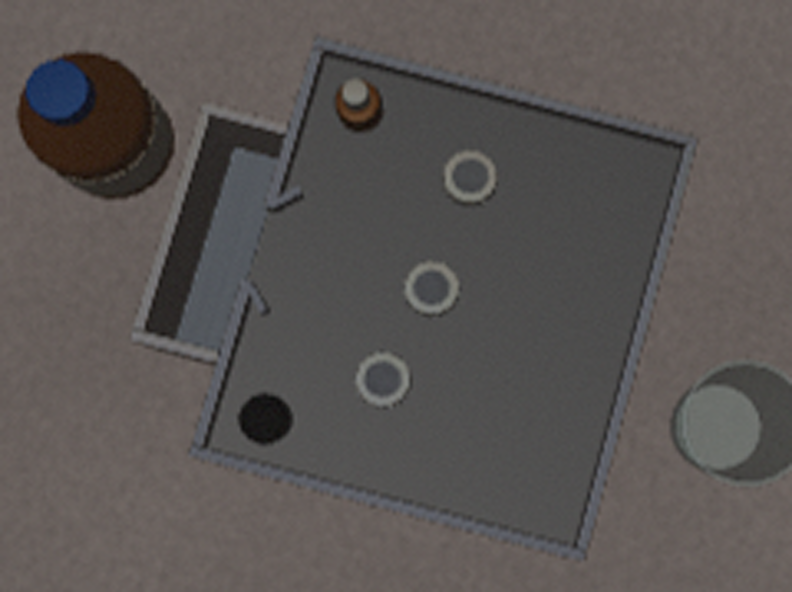

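```bash
cat >> h.py <<'E'
T=np.array([.587,.0705]);A=np.radians(-17.)
ex=np.array([np.cos(A),np.sin(A)]);ey=np.array([-np.sin(A),np.cos(A)])
def tl(p): d=np.array(p)[:2]-T; return np.array([d@ex,d@ey])*1000
def tw(q): return T+(q[0]*ex+q[1]*ey)/1000
def caps(n='top',f='x.png',z=.078):
    p,d=snap(n,f); 
    out=[(s['score'],np.array(s['pixel']),tl(ray(n,s['pixel'],z)).round(1)) for s in spot_in(n,'cap_a')]
    for o in out: print(o)
def st():
    o=get_obs();Q=R.from_quat(o['tool_rot']).as_matrix()
    print('t',o['time'],'tray',tl(o['position']).round(1),'z',o['position'][2].round(4),'toolx in tray',(Q[:2,0]@np.c_[ex,ey]).round(3),'tooly',(Q[:2,1]@np.c_[ex,ey]).round(3),'zax',Q[:,2].round(4),'F',o['ft_force'].round(2),'w',o['grip_width'],'q',o['q'].round(2))
    return o,Q
E
python3 - <<'E'
from h import *
for z in((160.3,322.4),(195.,310.9),(223.4,296.1)): print(tl(ray('top',z,.078)))
for n,s,z in(('vial',(137,289),.11),('stopper',(235,260.5),.093)): print(n,tl(ray('top',s,z)))
for s in((200.5,320.9),(176.7,320.6),(222.9,332.6)): print(tl(ray('scene',s,.078)))
o,Q=st()
# move to above tray (0,-20) z .16 in tool frame, 
for q in((-60,-40),(0,-40)):
    w=np.r_[tw(q),.16]; print(np.linalg.norm(w[:2]),Q.T@(w-o['position'])/.025)
E
```

```text
[ 63.07990512 -18.22992735]
[  0.64891617 -15.3127324 ]
[-52.00628047  -4.288778  ]
vial [79.22433771 42.89927227]
stopper [-86.22447343  45.42919873]
[  9.36781387 -18.89850577]
[-48.2862281   -1.35912179]
[ 63.70938641 -16.00113977]
t 0.8 tray [-182.9 -751.4] z 0.2226 toolx in tray [ 0.572 -0.82 ] tooly [-0.82  -0.572] zax [ 0.  0. -1.] F [1.22 0.14 0.35] w 0.08728691303461386 q [-1.44  0.53  1.43  0.    1.18 -0.18]
0.5203145909298593 [-20.51809065 -20.32283272   2.50344707]
0.5762082227134464 [-19.14415214 -22.29064698   2.503483  ]
```

```bash
cat >> h.py <<'E'
def plan(targets):
    """targets: (tray x, tray y, z mm, heading deg of tool x in tray)"""
    o,Q=st()
    for t in targets:
        a=A+np.radians(t[3]); X=np.array([np.cos(a),np.sin(a),0]);Z=np.array([0,0,-1.]);G=np.c_[X,np.cross(Z,X),Z]
        rv=np.degrees(R.from_matrix(Q.T@G).as_rotvec())
        print(t,(Q.T@(np.r_[tw(t),t[2]/1000]-o['position'])/.025).round(2),rv.round(1))
E
python3 -c "
from h import *
plan([(1,-54,150,0)])"
```

```text
t 0.8 tray [-182.9 -751.4] z 0.2226 toolx in tray [ 0.572 -0.82 ] tooly [-0.82  -0.572] zax [ 0.  0. -1.] F [1.22 0.14 0.35] w 0.08728691303461386 q [-1.44  0.53  1.43  0.    1.18 -0.18]
(1, -54, 150, 0) [-18.66 -22.     2.9 ] [ -0.   -0.  -55.1]
```

>>> carry_out(deltas=[[0.8,-0.5,-0.6,0,0,0,-2],[0.8,-1.5,-1.8,0,0,0,-5],[0.8,-2.7,-3.2,0,0,0,-9],[0.8,-3.9,-4.6,0,0,0,-13],[0.8,-5.1,-6.0,0,0,0,-17],[0.8,-6.3,-7.4,0,0,0,-21],[0.8,-7.5,-8.8,0,0,0,-25],[0.8,-8.7,-10.2,0,0,0,-29]], force=10)

```text
time: 1.6
position: [0.3689, -0.3078, 0.2229]
tool_rot: [0.931, -0.366, 0.0, 0.0]
ft_force: [0.5, -0.1, -0.6]
grip_width: 0.0308
```

```bash
python3 -c "
from h import *
plan([(1,-54,150,0)])"
```

```text
t 1.6 tray [ -98.  -425.5] z 0.2229 toolx in tray [ 0.899 -0.437] tooly [-0.437 -0.899] zax [ 6.e-04 -6.e-04 -1.e+00] F [ 0.47 -0.1  -0.59] w 0.03076353359589912 q [-0.93  0.33  1.79  0.    1.02 -0.18]
(1, -54, 150, 0) [ -2.94 -15.1    2.91] [  0.   -0.1 -25.9]
```

>>> carry_out(deltas=[[0.8,-0.4,-2.0,0.2,0,0,-3],[0.8,-0.8,-4.0,0.6,0,0,-7],[0.8,-1.2,-6.0,1.0,0,0,-11],[0.8,-1.6,-8.0,1.4,0,0,-15],[0.8,-2.0,-10.0,1.8,0,0,-19],[0.8,-2.4,-12.0,2.2,0,0,-23],[0.8,-2.7,-13.8,2.6,0,0,-25.9],[0.8,-2.9,-15.0,2.9,0,0,-25.9]])

```text
time: 2.4
position: [0.5726, 0.0168, 0.1498]
tool_rot: [0.989, -0.148, 0.0, -0.0]
ft_force: [0.8, -0.3, -0.1]
grip_width: 0.0087
```

Run:
```python
from h import *
caps('wrist','w1.png'); 
plan([(1,-54,150,0),(1,-54,70,0)])
```

```text
(0.95, array([157.3, 315.1]), array([ -0.7, -13.7]))
(0.92, array([157.9, 403. ]), array([ 61.5, -14. ]))
(0.83, array([138.7, 246.4]), array([-48.6,  -0.9]))
t 2.5 tray [  2. -54.] z 0.149 toolx in tray [1.    0.002] tooly [ 0.002 -1.   ] zax [ 0.001   0.0011 -1.    ] F [-0.26  0.41 -0.68] w 0.00861930938110892 q [-0.16  0.55  1.64  0.    0.95  0.13]
(1, -54, 150, 0) [-0.04 -0.   -0.04] [-0.1 -0.   0.1]
(1, -54, 70, 0) [-0.04  0.    3.16] [-0.1 -0.   0.1]
```

View pics/w1.png

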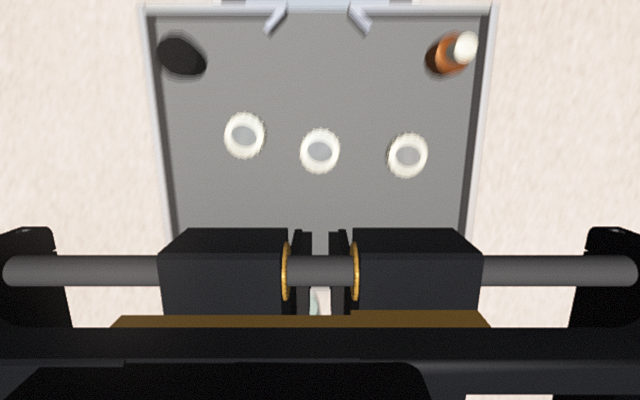

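Run:
```python
from h import *
for s in((8,286),(8,350),(32,267),(32,370),(12,150),(12,487)): print(s,tl(ray('wrist',s,.08)))
```

```text
(8, 286) [-18.98007606  80.41294349]
(8, 350) [21.36737358 80.5455119 ]
(32, 267) [-31.4626372   66.56664844]
(32, 370) [34.54108288 66.77785865]
(12, 150) [-104.93428292   77.86182739]
(12, 487) [108.09637478  78.55877442]
```

>>> carry_out(deltas=[[0.8,-0.05,0,0.8,0,0,0],[0.8,-0.05,0,1.6,0,0,0],[0.8,-0.05,0,2.4,0,0,0],[0.8,-0.05,0,2.9,0,0,0],[0.8,-0.05,0,3.1,0,0,0],[0.8,-0.05,0,3.1,0,0,0]])

```text
time: 3.1
position: [0.5697, 0.0142, 0.0722]
tool_rot: [0.989, -0.15, -0.0, 0.0]
ft_force: [-0.0, -0.1, 0.2]
grip_width: 0.009
```

Run:
```python
from h import *
plan([(0,60,70,0)])
```

```text
t 3.1 tray [ -0.  -58.9] z 0.0722 toolx in tray [ 1.    -0.004] tooly [-0.004 -1.   ] zax [-1.e-03  1.e-04 -1.e+00] F [-0.02 -0.14  0.25] w 0.008991886389151492 q [-0.17  0.67  1.69 -0.    0.78  0.13]
(0, 60, 70, 0) [-0.02 -4.76  0.09] [ 0.   0.1 -0.2]
```

>>> carry_out(deltas=[[0.8,0.02,-0.3,0.05,0,0,0],[0.8,0.03,-0.55,0.05,0,0,0],[0.8,0.04,-0.75,0.05,0,0,0],[0.8,0.04,-0.95,0.05,0,0,0],[0.8,0.04,-1.15,0.05,0,0,0],[0.8,0.04,-1.35,0.05,0,0,0],[0.8,0.04,-1.55,0.05,0,0,0],[0.8,0.04,-1.75,0.05,0,0,0]])

```text
time: 3.9
position: [0.584, 0.0565, 0.0713]
tool_rot: [0.989, -0.149, -0.0, 0.0]
ft_force: [-0.2, 0.0, 0.4]
grip_width: 0.0089
```

Run:
```python
from h import *
caps('wrist','w2.png'); 
plan([(1,60,70,0)])
```

```text
(0.93, array([210. , 319.4]), array([1.7, 9.8]))
(0.69, array([217.9, 218.5]), array([-48.1,   5.9]))
t 4.0 tray [  1.2 -14. ] z 0.0713 toolx in tray [ 1.    -0.002] tooly [-0.002 -1.   ] zax [ 3.e-04  2.e-04 -1.e+00] F [ 0.51 -1.2   1.  ] w 0.008588983110991235 q [-0.09  0.68  1.65  0.    0.81  0.21]
(1, 60, 70, 0) [-0.02 -2.96  0.05] [-0.  -0.  -0.1]
```

View pics/w2.png

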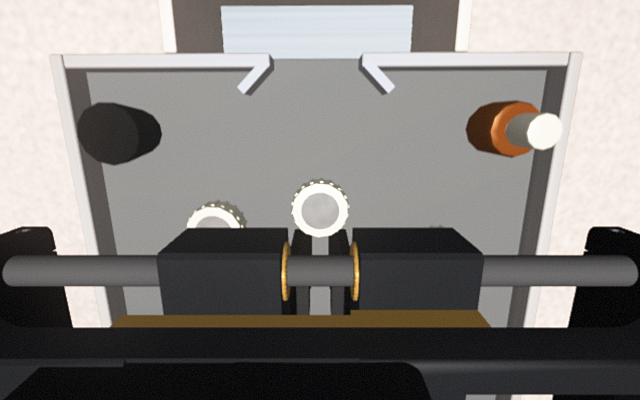

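>>> carry_out(deltas=[[0.8,0,-0.2,0,0,0,0],[0.8,0,-0.4,0,0,0,0],[0.8,0,-0.6,0,0,0,0],[0.8,0,-0.8,0,0,0,0],[0.8,0,-1.0,0,0,0,0],[0.8,0,-1.2,0,0,0,0],[0.8,0,-1.4,0,0,0,0],[0.8,0,-1.6,0,0,0,0]])

```text
time: 4.8
position: [0.5958, 0.0947, 0.0713]
tool_rot: [0.989, -0.149, -0.0, -0.0]
ft_force: [-0.0, -0.3, -0.2]
grip_width: 0.0088
```

Run:
```python
from h import *
caps('wrist','w3.png'); 
plan([(1,60,70,0)])
```

```text
(0.69, array([209.6, 316.3]), array([ 0.3, 50. ]))
t 4.9 tray [ 1.4 26. ] z 0.0713 toolx in tray [ 1.    -0.002] tooly [-0.002 -1.   ] zax [ 4.e-04  1.e-04 -1.e+00] F [-0.44 -0.22 -0.42] w 0.008756678602847316 q [-0.03  0.7   1.61  0.    0.84  0.27]
(1, 60, 70, 0) [-0.02 -1.36  0.05] [-0.  -0.  -0.1]
```

View pics/w3.png

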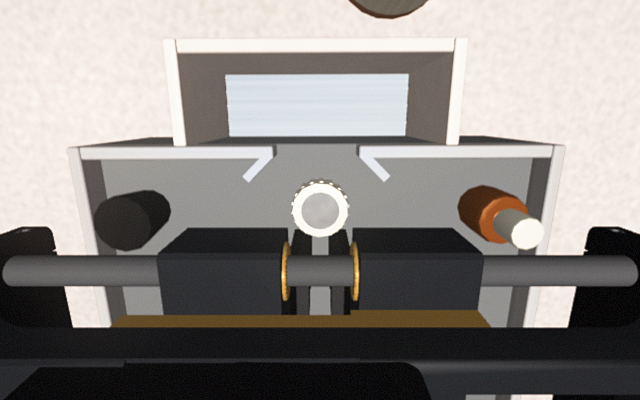

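>>> carry_out(deltas=[[0.8,-0.03,-0.2,0,0,0,0],[0.8,-0.05,-0.4,0,0,0,0],[0.8,-0.06,-0.6,0,0,0,0],[0.8,-0.06,-0.8,0,0,0,0],[0.8,-0.06,-1.0,0,0,0,0],[0.8,-0.06,-1.2,0,0,0,0],[0.8,-0.06,-1.38,0,0,0,0],[0.8,-0.06,-1.38,0,0,0,0]])

```text
time: 5.7
position: [0.6047, 0.1284, 0.0714]
tool_rot: [0.989, -0.149, 0.0, -0.0]
ft_force: [-0.4, -0.4, -0.1]
grip_width: 0.0091
```

Run:
```python
from h import *
caps('wrist','w4.png'); 
plan([(1,62,70,0)])
```

```text
(0.81, array([189. , 316.3]), array([-1.1, 94.3]))
(0.74, array([206.3, 323.5]), array([ 2.4, 85.6]))
t 5.8 tray [-0.1 59.9] z 0.0713 toolx in tray [ 1.    -0.003] tooly [-0.003 -1.   ] zax [ 0.e+00 -1.e-04 -1.e+00] F [1.16 0.7  0.04] w 0.008392759019015315 q [ 0.03  0.71  1.57 -0.    0.86  0.33]
(1, 62, 70, 0) [ 0.04 -0.08  0.05] [ 0.  -0.  -0.2]
```

View pics/w4.png

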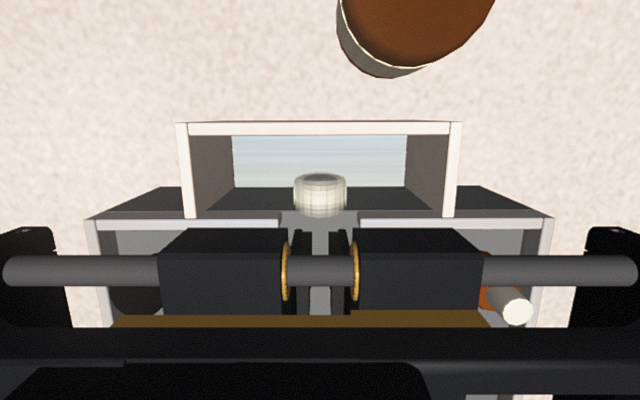

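>>> carry_out(deltas=[[0.8,0,0,0,0,0,0],[0.8,0,0,0,0,0,0],[0.8,0,0.2,0,0,0,0],[0.8,0,0.5,0,0,0,0],[0.8,0,0.8,-0.8,0,0,0],[0.8,0,1.0,-2.0,0,0,0],[0.8,0,1.2,-3.0,0,0,0],[0.8,0,1.2,-3.2,0,0,0]])

```text
time: 6.6
position: [0.5973, 0.0979, 0.1543]
tool_rot: [0.989, -0.15, 0.003, -0.0]
ft_force: [0.3, -0.2, -0.2]
grip_width: 0.0088
```

Run:
```python
from h import *
caps('wrist','w5.png'); 
plan([(-77,-29,150,-45)])
```

```text
(0.74, array([105.2, 312.3]), array([ -3.7, 105.2]))
t 6.7 tray [ 0.4 29.5] z 0.1522 toolx in tray [ 1.    -0.004] tooly [-0.004 -1.   ] zax [ 0.0021 -0.     -1.    ] F [-0.22  0.26  0.58] w 0.009061216542297908 q [-0.02  0.58  1.55  0.    1.    0.28]
(-77, -29, 150, -45) [-3.09  2.35  0.08] [-0.1 -0.1 44.8]
```

View pics/w5.png

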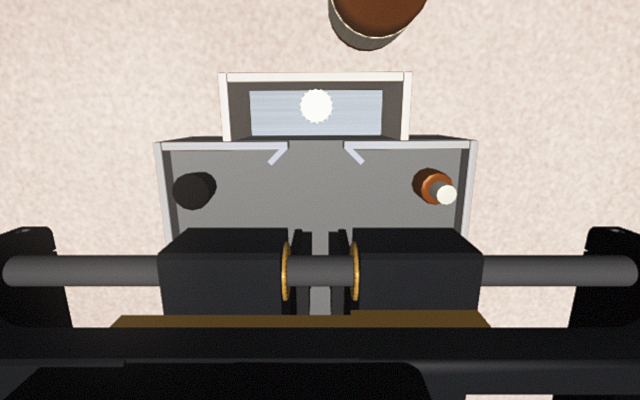

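Cap b lies on the slot floor (pixel 105, 316). On to cap a.

>>> carry_out(deltas=[[0.8,-0.5,0.4,0.08,0,0,7],[0.8,-1.0,0.8,0.08,0,0,14],[0.8,-1.6,1.2,0.08,0,0,21],[0.8,-2.1,1.6,0.08,0,0,28],[0.8,-2.6,2.0,0.08,0,0,35],[0.8,-3.0,2.3,0.08,0,0,41],[0.8,-3.1,2.35,0.08,0,0,45],[0.8,-3.1,2.35,0.08,0,0,45]])

```text
time: 7.5
position: [0.5024, 0.0659, 0.1479]
tool_rot: [0.856, -0.516, -0.002, 0.001]
ft_force: [0.1, 0.6, 0.4]
grip_width: 0.0087
```

Run:
```python
from h import *
caps('wrist','w6.png'); 
plan([(-77,-29,70,-45)])
```

```text
(0.86, array([160.7, 321.4]), array([-50.5,  -2.6]))
(0.79, array([ 14.6, 268.4]), array([-8.5, 87.1]))
(0.64, array([ 50.2, 458.9]), array([ 63.8, -15. ]))
t 7.6 tray [-78.2 -28.8] z 0.1484 toolx in tray [ 0.706 -0.708] tooly [-0.708 -0.706] zax [-1.6e-03  2.0e-04 -1.0e+00] F [0.8  0.64 0.09] w 0.00856504256454571 q [-0.09  0.48  1.8   0.    0.87  0.99]
(-77, -29, 70, -45) [ 0.04 -0.03  3.13] [ 0.1  0.1 -0.1]
```

View pics/w6.png

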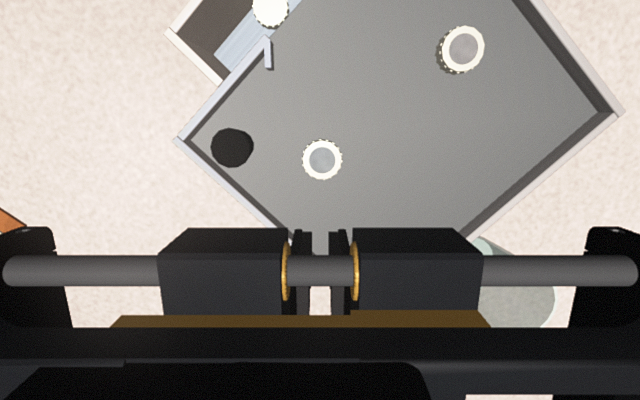

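>>> carry_out(deltas=[[0.8,0.05,0,0.8,0,0,0],[0.8,0.05,0,1.6,0,0,0],[0.8,0.05,0,2.4,0,0,0],[0.8,0.05,0,2.9,0,0,0],[0.8,0.05,0,3.1,0,0,0],[0.8,0.05,0,3.1,0,0,0]])

```text
time: 8.2
position: [0.5046, 0.0648, 0.0711]
tool_rot: [0.856, -0.516, -0.001, 0.0]
ft_force: [0.5, -0.5, -0.2]
grip_width: 0.0088
```

Run:
```python
from h import *
plan([(-16,31,70,-45)])
```

```text
t 8.2 tray [-77.1 -29.6] z 0.0711 toolx in tray [ 0.705 -0.709] tooly [-0.709 -0.705] zax [-1.3e-03  1.0e-04 -1.0e+00] F [ 0.54 -0.47 -0.16] w 0.008799259663562667 q [-0.09  0.62  1.85  0.    0.68  0.99]
(-16, 31, 70, -45) [ 0.01 -3.44  0.04] [ 0.1  0.  -0.1]
```

>>> carry_out(deltas=[[0.8,0,-0.2,0.03,0,0,0],[0.8,0,-0.4,0.03,0,0,0],[0.8,0,-0.6,0.03,0,0,0],[0.8,0,-0.8,0.03,0,0,0],[0.8,0,-1.0,0.03,0,0,0],[0.8,0,-1.2,0.03,0,0,0],[0.8,0,-1.4,0.03,0,0,0],[0.8,0,-1.6,0.03,0,0,0]])

```text
time: 9.0
position: [0.5405, 0.0836, 0.071]
tool_rot: [0.856, -0.516, -0.0, 0.0]
ft_force: [1.1, -0.2, -0.1]
grip_width: 0.0087
```

>>> carry_out(deltas=[[0.8,0,-0.2,0,0,0,0],[0.8,0,-0.4,0,0,0,0],[0.8,0,-0.6,0,0,0,0],[0.8,0,-0.8,0,0,0,0],[0.8,0,-1.0,0,0,0,0],[0.8,0,-1.2,0,0,0,0],[0.8,0,-1.4,0,0,0,0],[0.8,0,-1.6,0,0,0,0]])

```text
time: 9.8
position: [0.5759, 0.1022, 0.071]
tool_rot: [0.856, -0.516, -0.0, 0.0]
ft_force: [-0.6, -0.6, 0.5]
grip_width: 0.0089
```

Run:
```python
from h import *
caps('wrist','w7.png'); 
plan([(-16,31,70,-45)])
```

```text
(0.96, array([208.6, 320.3]), array([-1.6, 44.6]))
(0.66, array([195.2, 498.4]), array([ 64.1, -11.8]))
(0.59, array([115.6, 252. ]), array([ 7.6, 97.9]))
t 9.9 tray [-19.3  27.3] z 0.0711 toolx in tray [ 0.705 -0.709] tooly [-0.709 -0.705] zax [ 0.0013  0.     -1.    ] F [-0.64 -0.26 -0.43] w 0.008749804524807496 q [-0.02  0.68  1.65  0.    0.8   1.07]
(-16, 31, 70, -45) [-0.01 -0.2   0.05] [-0.1 -0.  -0.2]
```

View pics/w7.png

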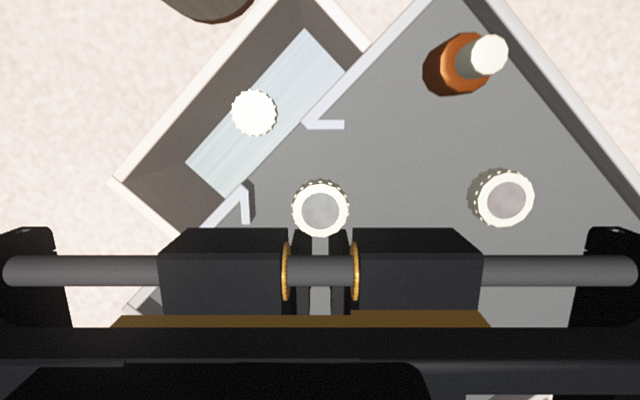

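Run:
```python
from h import *
plan([(-30,16,71,-45),(-30,16,100,-45),(-1,2,100,0),(-1,2,70,0)])
```

```text
t 9.9 tray [-19.3  27.3] z 0.0711 toolx in tray [ 0.705 -0.709] tooly [-0.709 -0.705] zax [ 0.0013  0.     -1.    ] F [-0.64 -0.26 -0.43] w 0.008749804524807496 q [-0.02  0.68  1.65  0.    0.8   1.07]
(-30, 16, 71, -45) [0.02 0.62 0.  ] [-0.1 -0.  -0.2]
(-30, 16, 100, -45) [ 0.02  0.62 -1.16] [-0.1 -0.  -0.2]
(-1, 2, 100, 0) [ 1.24  0.19 -1.15] [ -0.   -0.1 -45.2]
(-1, 2, 70, 0) [1.24 0.19 0.05] [ -0.   -0.1 -45.2]
```

>>> carry_out(deltas=[[0.8,0,0.3,0,0,0,0],[0.8,0,0.6,-0.6,0,0,-4],[0.8,0.2,0.6,-1.2,0,0,-12],[0.8,0.5,0.5,-1.2,0,0,-20],[0.8,0.8,0.4,-1.2,0,0,-28],[0.8,1.1,0.3,-1.2,0,0,-36],[0.8,1.2,0.2,-1.2,0,0,-43],[0.8,1.24,0.2,-1.2,0,0,-45.2]])

```text
time: 10.7
position: [0.5851, 0.0716, 0.101]
tool_rot: [0.989, -0.146, -0.0, 0.0]
ft_force: [0.4, 0.2, 0.2]
grip_width: 0.009
```

Run:
```python
from h import *
caps('wrist','w8.png'); 
plan([(-1,2,70,0)])
```

```text
(0.7, array([160.8, 319.3]), array([-2.2, 44.7]))
(0.64, array([ 62. , 321.5]), array([-1.1, 96.5]))
(0.61, array([133. , 327.1]), array([ 2.1, 60. ]))
t 10.8 tray [-2.5  0.6] z 0.1009 toolx in tray [ 1. -0.] tooly [-0. -1.] zax [-0.0011 -0.     -1.    ] F [ 1.06 -0.24  0.21] w 0.008511090771306361 q [-0.07  0.64  1.63 -0.    0.87  0.23]
(-1, 2, 70, 0) [ 0.06 -0.06  1.24] [ 0.   0.1 -0. ]
```

View pics/w8.png

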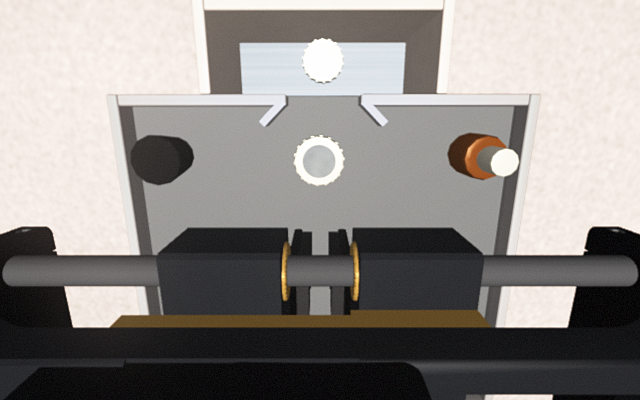

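>>> carry_out(deltas=[[0.8,0,0,0.6,0,0,0],[0.8,0,0,1.1,0,0,0],[0.8,0,0,1.22,0,0,0],[0.8,0,-0.25,1.22,0,0,0],[0.8,0,-0.5,1.22,0,0,0],[0.8,0.0,-0.7,1.22,0,0,0],[0.8,0.02,-0.9,1.22,0,0,0],[0.8,0.04,-1.1,1.22,0,0,0]])

```text
time: 11.6
position: [0.595, 0.0989, 0.0709]
tool_rot: [0.989, -0.147, 0.0, -0.0]
ft_force: [0.0, -0.2, 0.5]
grip_width: 0.0086
```

Run:
```python
from h import *
caps('wrist','w9.png'); 
plan([(0,60.5,70,0)])
```

```text
(0.86, array([102.5, 317.5]), array([ -1.2, 104. ]))
(0.81, array([208.4, 321. ]), array([ 0.5, 54.4]))
t 11.7 tray [-0.6 29.7] z 0.0708 toolx in tray [1.    0.001] tooly [ 0.001 -1.   ] zax [ 1.e-03  1.e-04 -1.e+00] F [ 0.19 -0.24  0.72] w 0.008842161244262622 q [-0.02  0.7   1.61  0.    0.83  0.28]
(0, 60.5, 70, 0) [ 0.03 -1.23  0.03] [-0.  -0.1  0.1]
```

View pics/w9.png

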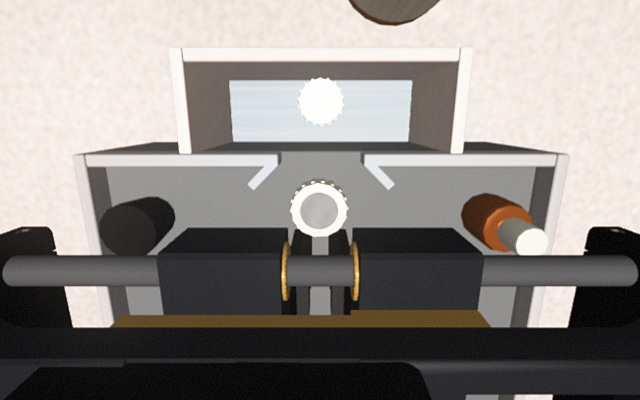

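Cap at column 320, gate centre at 321: well lined up. Push through.

>>> carry_out(deltas=[[0.8,0.01,-0.2,0,0,0,0],[0.8,0.02,-0.4,0,0,0,0],[0.8,0.02,-0.6,0,0,0,0],[0.8,0.02,-0.8,0,0,0,0],[0.8,0.02,-1.0,0,0,0,0],[0.8,0.02,-1.15,0,0,0,0],[0.8,0.02,-1.23,0,0,0,0],[0.8,0.02,-1.23,0,0,0,0]])

```text
time: 12.5
position: [0.6041, 0.1279, 0.0705]
tool_rot: [0.989, -0.147, 0.0, -0.0]
ft_force: [-0.8, -0.1, -0.7]
grip_width: 0.0081
```

>>> carry_out(deltas=[[0.8,0,0,0,0,0,0],[0.8,0,0,0,0,0,0],[0.8,0,0.2,0,0,0,0],[0.8,0,0.5,0,0,0,0],[0.8,0,0.8,-0.8,0,0,0],[0.8,0,1.0,-2.0,0,0,0],[0.8,0,1.2,-3.0,0,0,0],[0.8,0,1.2,-3.2,0,0,0]])

```text
time: 13.3
position: [0.597, 0.0976, 0.1536]
tool_rot: [0.989, -0.148, 0.003, -0.0]
ft_force: [0.3, -0.1, -0.2]
grip_width: 0.0087
```

Run:
```python
from h import *
caps('wrist','w10.png'); 
plan([(90,-40,150,50)])
```

```text
(0.96, array([122.7, 317.3]), array([-0.8, 93.2]))
(0.63, array([ 98.2, 314.8]), array([ -2.5, 109.5]))
t 13.4 tray [ 0.2 29.2] z 0.1514 toolx in tray [ 1. -0.] tooly [-0. -1.] zax [ 0.002  0.    -1.   ] F [ 0.7  -0.47 -0.68] w 0.008658734928835428 q [-0.02  0.59  1.56  0.    1.    0.28]
(90, -40, 150, 50) [3.59 2.77 0.06] [  0.   -0.1 -50. ]
```

View pics/w10.png

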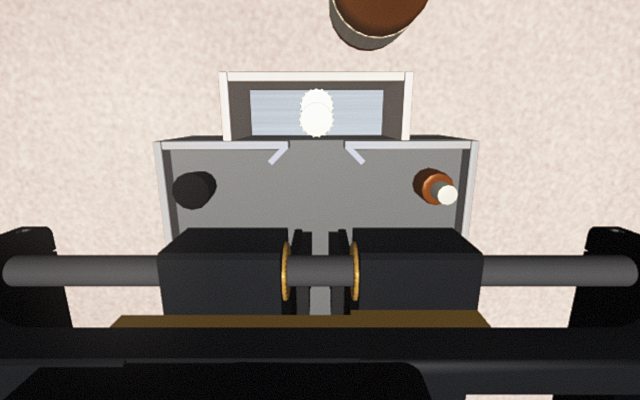

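Run:
```python
from h import *
plan([(84.6,-35,150,46)])
```

```text
t 13.4 tray [ 0.2 29.2] z 0.1514 toolx in tray [ 1. -0.] tooly [-0. -1.] zax [ 0.002  0.    -1.   ] F [ 0.7  -0.47 -0.68] w 0.008658734928835428 q [-0.02  0.59  1.56  0.    1.    0.28]
(84.6, -35, 150, 46) [3.38 2.57 0.06] [  0.   -0.1 -46. ]
```

>>> carry_out(deltas=[[0.8,0.5,0.4,0.05,0,0,-7],[0.8,1.1,0.8,0.05,0,0,-14],[0.8,1.7,1.3,0.05,0,0,-21],[0.8,2.3,1.7,0.05,0,0,-28],[0.8,2.8,2.1,0.05,0,0,-35],[0.8,3.2,2.4,0.05,0,0,-41],[0.8,3.38,2.57,0.05,0,0,-46],[0.8,3.38,2.57,0.05,0,0,-46]])

```text
time: 14.2
position: [0.6567, 0.012, 0.1471]
tool_rot: [0.968, 0.25, -0.001, -0.001]
ft_force: [0.2, -0.5, -0.6]
grip_width: 0.0087
```

Run:
```python
from h import *
caps('wrist','w11.png'); 
plan([(84.6,-35,70,46)])
```

```text
(0.88, array([ 10.3, 374.7]), array([12.3, 83.2]))
(0.7, array([173.6, 315.1]), array([ 60.9, -16.9]))
(0.59, array([  7.3, 385.4]), array([15.7, 89.2]))
t 14.3 tray [ 83.  -34.7] z 0.1477 toolx in tray [0.696 0.718] tooly [ 0.718 -0.696] zax [-3.1e-03  7.0e-04 -1.0e+00] F [0.18 0.28 0.52] w 0.008758868621008812 q [-0.15  0.66  1.41  0.    1.08 -0.65]
(84.6, -35, 70, 46) [0.04 0.06 3.11] [-0.1  0.1 -0.1]
```

View pics/w11.png

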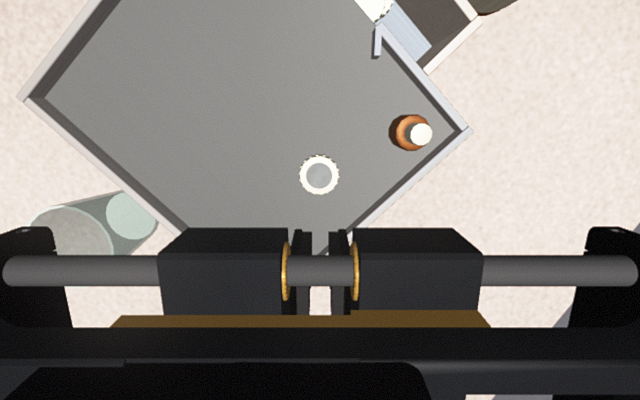

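>>> carry_out(deltas=[[0.8,0.0,0.05,0.8,0,0,0],[0.8,0,0.05,1.6,0,0,0],[0.8,0,0.05,2.2,0,0,0],[0.8,0,0.05,2.6,0,0,0],[0.8,0,0.05,2.9,0,0,0],[0.8,0,0.05,3.1,0,0,0],[0.8,0,0.05,3.1,0,0,0]])

```text
time: 15.0
position: [0.6578, 0.0117, 0.0714]
tool_rot: [0.968, 0.251, -0.0, -0.0]
ft_force: [-0.5, 0.7, 0.7]
grip_width: 0.0087
```

Run:
```python
from h import *
caps('wrist','w12.png'); 
plan([(17,29,70,46)])
```

```text
(0.97, array([199.2, 316.2]), array([ 64.4, -16.4]))
(0.53, array([111.8, 231.6]), array([  7.8, -15.5]))
t 15.1 tray [ 85.5 -35.5] z 0.0723 toolx in tray [0.694 0.72 ] tooly [ 0.72  -0.694] zax [ 1.e-03 -1.e-04 -1.e+00] F [-0.01 -0.29  0.41] w 0.008704856455217326 q [-0.15  0.75  1.46  0.    0.93 -0.66]
(17, 29, 70, 46) [-0.05 -3.76  0.09] [ 0. -0.  0.]
```

View pics/w12.png

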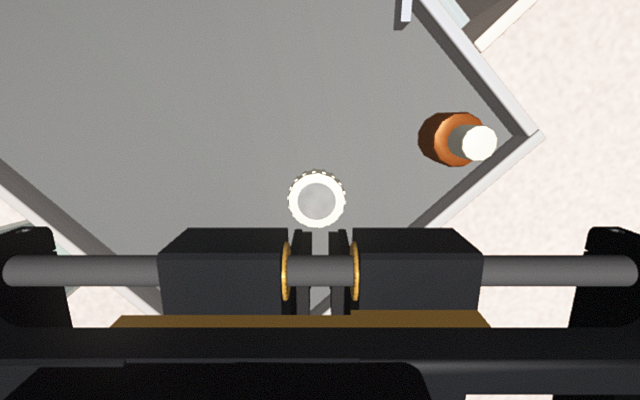

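>>> carry_out(deltas=[[0.8,-0.05,-0.1,0.05,0,0,0],[0.8,-0.06,-0.3,0.05,0,0,0],[0.8,-0.06,-0.5,0.05,0,0,0],[0.8,-0.06,-0.7,0.05,0,0,0],[0.8,-0.06,-0.9,0.05,0,0,0],[0.8,-0.06,-1.1,0.05,0,0,0],[0.8,-0.06,-1.3,0.05,0,0,0],[0.8,-0.06,-1.5,0.05,0,0,0]])

```text
time: 15.9
position: [0.6383, 0.0441, 0.0706]
tool_rot: [0.968, 0.251, 0.0, 0.0]
ft_force: [0.0, 0.4, 0.2]
grip_width: 0.0088
```

>>> carry_out(deltas=[[0.8,0,-0.2,0,0,0,0],[0.8,0,-0.4,0,0,0,0],[0.8,0,-0.6,0,0,0,0],[0.8,0,-0.8,0,0,0,0],[0.8,0,-1.0,0,0,0,0],[0.8,0,-1.2,0,0,0,0],[0.8,0,-1.4,0,0,0,0],[0.8,0,-1.6,0,0,0,0]])

```text
time: 16.7
position: [0.6188, 0.079, 0.0706]
tool_rot: [0.968, 0.251, -0.0, 0.0]
ft_force: [-0.1, -1.1, 0.9]
grip_width: 0.0088
```

Run:
```python
from h import *
caps('wrist','w13.png'); 
plan([(17,29,70,46)])
```

```text
(0.86, array([ 82. , 398.1]), array([ -7.3, 100.6]))
(0.61, array([103.6, 379.4]), array([-6.2, 88.5]))
(0.55, array([204.9, 317.9]), array([ 8.6, 35.7]))
t 16.8 tray [27.4 17.7] z 0.0705 toolx in tray [0.694 0.72 ] tooly [ 0.72  -0.694] zax [-7.e-04  3.e-04 -1.e+00] F [-0.04 -0.46 -0.65] w 0.008619666860567296 q [-0.05  0.72  1.55  0.    0.87 -0.56]
(17, 29, 70, 46) [ 0.04 -0.61  0.02] [-0.   0.   0.1]
```

View pics/w13.png

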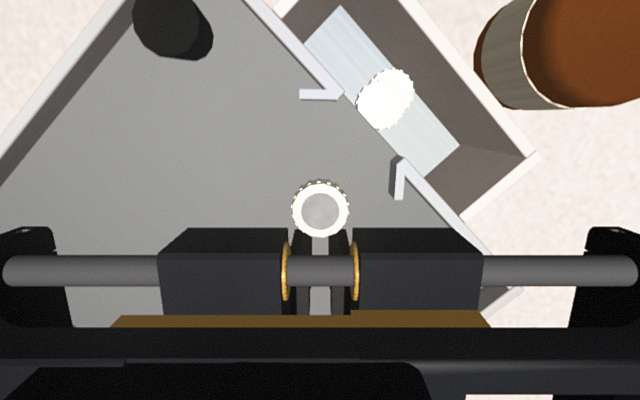

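>>> carry_out(deltas=[[0.8,0,-0.2,0,0,0,0],[0.8,0,-0.4,0,0,0,0],[0.8,0,-0.55,0,0,0,0],[0.8,0,-0.6,0,0,0,0],[0.8,0,-0.6,0,0,0,0],[0.8,0,-0.3,0,0,0,0],[0.8,0,0.0,0,0,0,0],[0.8,0,0.0,-0.4,0,0,0]])

```text
time: 17.6
position: [0.6191, 0.0772, 0.0797]
tool_rot: [0.968, 0.25, -0.001, -0.0]
ft_force: [-0.3, -1.1, 0.3]
grip_width: 0.0085
```

Run:
```python
from h import *
plan([(0,2,100,0)])
```

```text
t 17.6 tray [28.7 15.8] z 0.0797 toolx in tray [0.696 0.719] tooly [ 0.719 -0.696] zax [-1.7e-03 -2.0e-04 -1.0e+00] F [-0.26 -1.14  0.34] w 0.008504856843223487 q [-0.05  0.71  1.55 -0.    0.89 -0.56]
(0, 2, 100, 0) [-1.2  -0.44 -0.81] [ 0.   0.1 45.9]
```

>>> carry_out(deltas=[[0.8,0,0.1,-0.8,0,0,2],[0.8,-0.2,0.1,-0.8,0,0,10],[0.8,-0.4,0,-0.8,0,0,18],[0.8,-0.7,-0.15,-0.8,0,0,26],[0.8,-0.9,-0.3,-0.8,0,0,34],[0.8,-1.1,-0.4,-0.8,0,0,42],[0.8,-1.2,-0.44,-0.8,0,0,45.9],[0.8,-1.2,-0.44,-0.8,0,0,45.9]])

```text
time: 18.4
position: [0.5874, 0.0734, 0.1013]
tool_rot: [0.989, -0.147, 0.0, -0.0]
ft_force: [0.1, -0.2, 0.4]
grip_width: 0.0085
```

Run:
```python
from h import *
caps('wrist','w14.png'); 
plan([(0,2,70,0)])
```

```text
(0.97, array([163.9, 320.7]), array([ 1. , 45.5]))
(0.87, array([ 80. , 319.3]), array([ 0.1, 90.1]))
(0.83, array([ 56.7, 320.7]), array([  0.8, 101.6]))
t 18.5 tray [0.  3.2] z 0.1011 toolx in tray [1.    0.003] tooly [ 0.003 -1.   ] zax [ 0.0011 -0.     -1.    ] F [-0.51  0.28  0.27] w 0.008823335378091378 q [-0.06  0.64  1.62  0.    0.88  0.23]
(0, 2, 70, 0) [-0.    0.05  1.25] [-0.  -0.1  0.2]
```

View pics/w14.png

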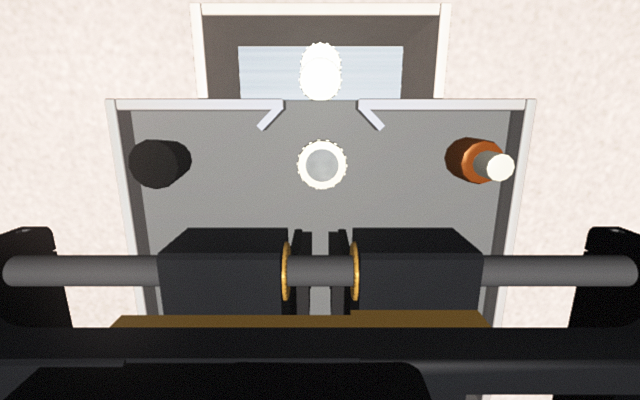

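>>> carry_out(deltas=[[0.8,0,0,0.6,0,0,0],[0.8,0,0,1.1,0,0,0],[0.8,0,0,1.22,0,0,0],[0.8,0,-0.25,1.22,0,0,0],[0.8,0,-0.5,1.22,0,0,0],[0.8,0.0,-0.7,1.22,0,0,0],[0.8,0.0,-0.9,1.22,0,0,0],[0.8,0.0,-1.1,1.22,0,0,0]])

```text
time: 19.3
position: [0.5958, 0.1006, 0.0704]
tool_rot: [0.989, -0.147, 0.0, -0.0]
ft_force: [-1.1, 0.1, -0.0]
grip_width: 0.0085
```

Run:
```python
from h import *
caps('wrist','w15.png'); 
plan([(0,60.5,70,0)])
```

```text
(0.88, array([125.9, 321. ]), array([ 0.4, 95.7]))
(0.73, array([ 96.2, 322.6]), array([  1.1, 108.7]))
(0.56, array([206.7, 318.4]), array([-0.7, 57.4]))
(0.44, array([227.5, 135.7]), array([-90.9,  46.4]))
t 19.4 tray [-0.4 31.6] z 0.0703 toolx in tray [1.    0.003] tooly [ 0.003 -1.   ] zax [ 9.e-04  1.e-04 -1.e+00] F [-0.36 -0.37 -0.33] w 0.008607235017005867 q [-0.02  0.7   1.6   0.    0.83  0.28]
(0, 60.5, 70, 0) [ 0.02 -1.15  0.01] [-0.  -0.   0.2]
```

View pics/w15.png

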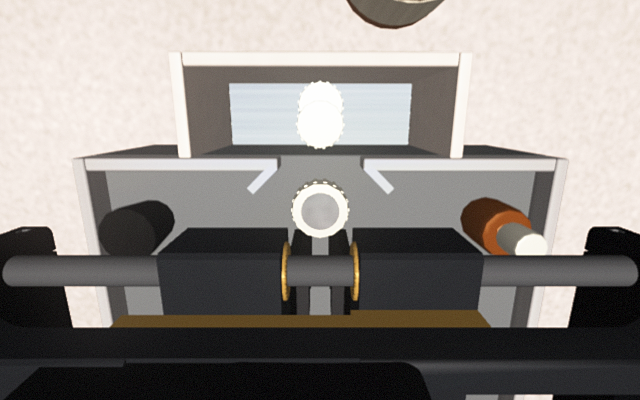

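>>> carry_out(deltas=[[0.8,0.01,-0.2,0,0,0,0],[0.8,0.02,-0.4,0,0,0,0],[0.8,0.02,-0.6,0,0,0,0],[0.8,0.02,-0.8,0,0,0,0],[0.8,0.02,-1.0,0,0,0,0],[0.8,0.02,-1.1,0,0,0,0],[0.8,0.02,-1.15,0,0,0,0],[0.8,0.02,-1.15,0,0,0,0]])

```text
time: 20.2
position: [0.6043, 0.1276, 0.07]
tool_rot: [0.989, -0.147, -0.0, -0.0]
ft_force: [0.6, 0.3, 0.5]
grip_width: 0.0086
```

>>> carry_out(deltas=[[0.8,0,0,0,0,0,0],[0.8,0,0,0,0,0,0],[0.8,0,0.2,0,0,0,0],[0.8,0,0.5,0,0,0,0],[0.8,0,0.8,-0.8,0,0,0],[0.8,0,1.0,-2.0,0,0,0],[0.8,0,1.2,-3.0,0,0,0],[0.8,0,1.2,-3.2,0,0,0]])

```text
time: 21.0
position: [0.5973, 0.0976, 0.1531]
tool_rot: [0.989, -0.147, 0.003, -0.0]
ft_force: [1.2, 0.1, 0.1]
grip_width: 0.0086
```

Run:
```python
from h import *
caps('wrist','w16.png'); st()
```

```text
(0.93, array([106.1, 316.7]), array([ -1. , 104.3]))
(0.84, array([127.1, 315. ]), array([-2.2, 90.2]))
(0.34, array([162.7, 318. ]), array([-0.1, 65.3]))
t 21.1 tray [ 0.5 29.1] z 0.1509 toolx in tray [1.    0.001] tooly [ 0.001 -1.   ] zax [ 0.0021 -0.     -1.    ] F [0.24 0.2  0.52] w 0.008938475358402583 q [-0.02  0.59  1.56  0.    1.    0.27]
```

View pics/w16.png

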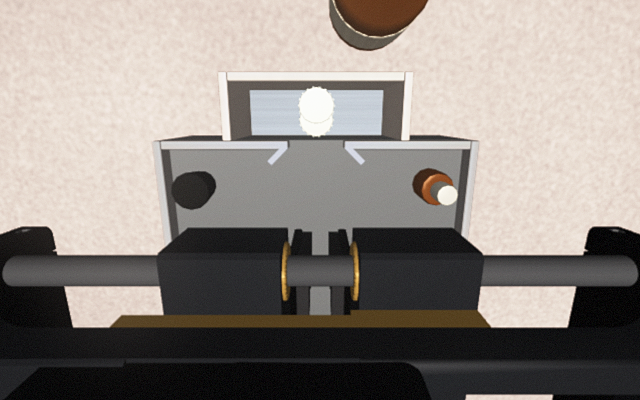

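>>> carry_out(deltas=[[0.8,0,0,-1,0,0,0],[0.8,0,0.5,-2,0,0,0],[0.8,0,1.5,-3,0,0,0],[0.8,0,3,-4,0,0,0],[0.8,0,4.5,-4,0,0,0],[0.8,0,6,-4,0,0,0],[0.8,0,7.5,-4,0,0,0],[0.8,0,9,-4,0,0,0]])

```text
time: 21.9
position: [0.5288, -0.1174, 0.2483]
tool_rot: [0.989, -0.147, -0.002, -0.0]
ft_force: [0.0, 0.0, 0.1]
grip_width: 0.0087
```

>>> carry_out(deltas=[[0.8,0,1.5,0,0,0,0],[0.8,0,2.5,0,0,0,0],[0.8,0,2.5,0,0,0,0],[0.8,0,2.5,0,0,0,0]])

```text
time: 22.3
position: [0.5114, -0.1761, 0.2486]
tool_rot: [0.989, -0.147, -0.001, -0.001]
ft_force: [-0.1, -0.0, -0.3]
grip_width: 0.0083
```

Run:
```python
from h import *
st()
p,d=snap('top','top9.png')
for s in spot_in('top','cap_a'): print(s['score'],s['pixel'],dep('top',d,s['pixel']))
i=cv2.imread('pics/top9.png');cv2.imwrite('pics/topz9.png',cv2.resize(i[105:290,180:420],None,fx=3.3,fy=3.2,interpolation=cv2.INTER_CUBIC))
p,d=snap('scene','scene9.png')
for s in spot_in('scene','cap_a'): print(s['score'],s['pixel'],dep('scene',d,s['pixel']))
i=cv2.imread('pics/scene9.png');cv2.imwrite('pics/scenez9.png',cv2.resize(i[120:300,200:470],None,fx=2.9,fy=2.9,interpolation=cv2.INTER_CUBIC))
```

```text
t 22.3 tray [-2.000e-01 -2.579e+02] z 0.2486 toolx in tray [1.    0.001] tooly [ 0.001 -1.   ] zax [-0.0023  0.0022 -1.    ] F [-0.08 -0.04 -0.29] w 0.008329244422323473 q [-0.54  0.38  1.61  0.    1.15 -0.24]
0.48 [178.2, 247.5] [0.62091094 0.16838897 0.04363797]
0.43 [186.6, 254.0] [0.60799483 0.15789629 0.03242807]
```

View pics/topz9.png

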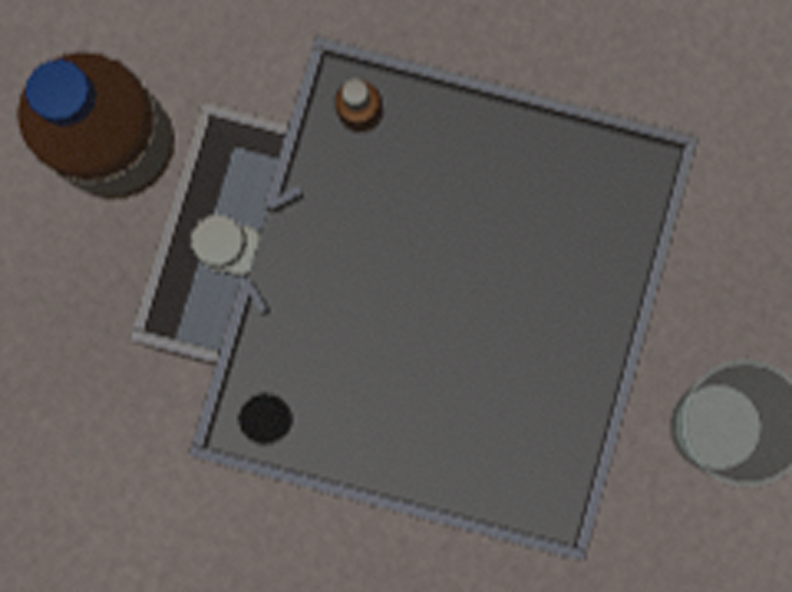

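View pics/scenez9.png

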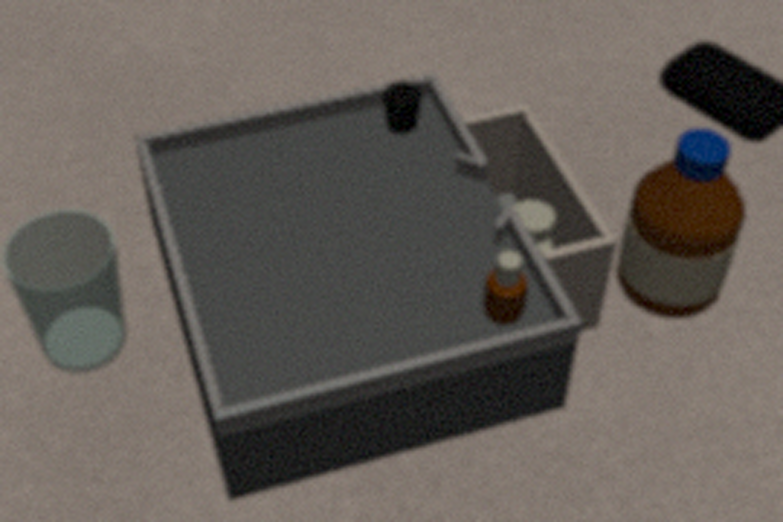

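```bash
python3 -c "
from h import *
print(hand_in())"
```

```text
the job is handed in; nothing more can be done
None
```

All three caps were swept through the gate into the collecting slot, in the order b, a, c, and I handed the job in at about 22 s. I kept the fingers 9 mm apart throughout and only pushed. No cap was pinched or lifted.

**Caps:** the last pictures show the deck empty. The caps lie on top of one another in the slot, and the top face of the upper one is at about 44 mm, below the 65 mm deck. Only two caps are visible in these pictures. The third must be underneath, because each was followed to the gate in the wrist camera and the height matches a stack of three.

**Bystanders:** the vial, stopper, beaker and bottle look unmoved compared with the first pictures.

**Arm:** it ended raised behind the tray at 0.25 m, clear of everything. The wrist force readings I took stayed around 1 N.

**Disagreements:** my tray and gate estimates from the different cameras differed by 1–3 mm. I corrected for this by lining each cap up with the gate in the wrist view.

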